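# Set the dust tray's fan dial to the sixth dot and start it

### The arm

A 7-joint arm with a two-finger parallel gripper is mounted at the origin on the work surface. World frame = base frame: x ahead of the robot, y to its left, z up, the work surface at z = 0. Lengths are in mm, angles in rad, forces in N, time in s.
With the tool pointing down it reaches from about 400 to 900 mm from the base axis. Payload 5.6 kg.
Tool frame: the origin (TCP) lies midway between the tips of the shut fingers; the grasp point (between the pads) lies 19 mm behind it; x points along the fingers, y is the direction in which the jaws open and shut, and the axes are right-handed (so a half turn about x gives the same grasp; the last joint's range is limited). The gripper opens to 92 mm and grips with 3 to 60 N. Pads are 20 mm wide; open, the fingers measure 128 mm over their backs; the gripper's body (75 mm by 189 mm) begins 69 mm behind the grasp point.
Start: joints at [1.146, 0.468, -0.012, 1.603, 0.006, 1.071, -0.056], TCP at [242.144, -603.221, 214.592] pointing down, gripper open.
Joint ranges: [-2.53, 2.53], [-0.31, 2.02], [-1.57, 1.55], [0.28, 2.44], [-1.29, 4.43], [0.15, 1.84], [-2.92, 2.92]. Speed limits (rad/s): [2.57, 2.57, 3.14, 3.14, 3.14, 3.14, 3.14].

### API

Orientations are given as a rotation vector (axis times angle).
In Python, from cell import robot, grip, kin, viewer gives the robot as it stands. Calls block until the motion is done:
- robot.movep(position, orientation): joint-space move of the TCP to a pose.
- robot.servo_line(position, feed=150, rotation=None): straight line of the TCP; rotation=None keeps the orientation; feed is the mean speed in mm/s.
- robot.goto_joints(angles): joint-space move.
- grip(opening, newtons=None): opening from 0.0 (shut) to 1.0 (fully open); newtons is the grip in N (None keeps the last); returns when the fingers have stopped.
- robot.hold(seconds).
- kin.ik(position, orientation): joint angles nearest the present ones, or None.
- robot.observe(): the state.
- viewer.read_camera(name): name is "scene" or "top" or "wrist"; returns the picture (384x512x3 uint8, red, green, blue); there is no depth.
- viewer.camera_info(name): a dict with "camera_matrix" (3x3 intrinsics, pixels), "k1" (the pictures are not rectified: a ray, as slopes to the right and down, at radius r is drawn at 1 + k1 r^2 times it, then the intrinsics apply), "R" (3x3) and "t" (3): a world point X has camera coordinates R X + t. Camera axes: x right, y down, z forward; pixel columns grow to the right and rows downward; lengths in mm; the calibration is good to about 2 mm. A picture is of the moment at which its call begins: read the wrist's pose just before it. camera_info takes no time and is no camera call; for the wrist camera it gives the pose at the moment of the call.
A pose or a line that the arm cannot do raises robot.IKError and nothing moves.
- robot.job_done(): hands the job in, once; it reports no verdict.
Trained networks look in the newest picture that a camera, given by its name, has taken for a name from the list of things; names that differ only in an ending like _2 or _b are one class to them, and where a whole thing is asked for, a point or a joint stands for the part that bears it (a point fixed in the world has none). Each returns a list of dicts, best first, with "confidence" (0 to 1); they miss things now and then, are a little off and sometimes report something else, mostly with a low value. They report only what shows in the picture. A call takes as long as a camera call.
- viewer.silhouettes(name, camera): "mask" (384x512 bool, what is visible of it).
- viewer.pinpoint(name, camera): "at" ([x, y, z] in mm, in the coordinates of the camera as it stood for that picture, good to about 4 mm: a listed point, or the origin of a listed thing).
The state is a dict: "t": time; "joints": joint angles; "joint_velocities": joint speeds; "joint_torque": joint torques, N m; "tcp_pos": TCP position; "tcp_rot": TCP orientation; "contact_force": force on the tool from outside, world axes, zero at the start; "wrist_torque": the same for the moment, N m; "grip_width": opening from 0.0 (shut) to 1.0 (fully open).
Only numpy, scipy, OpenCV 4.12 (cv2) and the standard library are available. Lean on these libraries where they do the work, as an engineer would, in place of code of your own. Each camera call takes 0.05 s, during which the arm holds its last target.

### The job

Get the dust tray drawing at speed six before the rat is sanded: with a fingertip, push the dial's pointer round clockwise, click by click, until it rests at the sixth dot, counting from the bar mark where the scale begins. Only then press the round start button fully in and let it spring back out. Push gently, without pinching the dial in the gripper, and leave the rat, the sanding block, the pebble and the cup where they are.

Things in the scene. Friction and masses are not known exactly. Their poses are not given: they have to be found in the camera images.
- tray: low pale downdraft dust tray, 300 (x) x 360 (y) x 80 mm high, fixed to the bench; origin at the centre of its underside, z up. Its near part (own x -150 to -34 mm) is a flat control strip, top at z = 80 mm, with the dial on the +y side and the start button on the -y side; behind it a slatted wooden grille, top also at 80 mm
- dial_axis (a point): fixed point on the dial's axis, on the strip's top; axes as the tray's, at (-92, 85, 80) mm in its frame. Around it, 50 mm out, the printed scale: a bar mark (position 0), then nine dots of growing size every 30 degrees clockwise from above. The bar lies 135 degrees counter-clockwise of the tray's +x; dot k at 135 - 30 k degrees, so the sixth at -45 (far side, towards the button)
- dial_knob (a joint): dial angle, rad, growing clockwise from above; 0 = pointer at the bar mark, dot k at k x 0.5236, sixth dot = 3.1416; stops just beyond 0 and the ninth dot. A spring detent holds it at each: about 0.1 N m (3 N at the nose) to leave one; past half-way (0.26 rad) it snaps on to the next by itself. Starts at rest at one of positions 0 to 3
- dial_nose (a point): point in the pointer's nose, 34 mm from the axis, half-way up; turns with the dial, x outward along the nose, z up. Black dial: round hub 32 mm across, 16 mm high, and one straight nose 10 mm wide reaching to 40 mm from the axis, its underside 3 mm and its top 18 mm above the strip, upright sides, a white line on top
- start_top (a point): centre of the top of the round steel start button, 28 mm across, in a dark housing on the strip, 170 mm from the dial's axis; it moves with the button; pressed straight down
- start (a joint): how far the start button is pressed, m: 0 = out, 0.006 = fully in; a spring takes 4 N to push it fully in and returns it
- rat: loose persimmon-wood rat figure, about 56 x 46 x 30 mm, standing on the grille; origin at the centre of its underside
- sanding_block: loose pear-wood sanding block, 45 x 75 x 26 mm, on the grille; origin at the centre of its underside
- pebble: loose smooth black river pebble, 46 mm across, 18 mm high, on the bench at the tray's -y side; origin at the centre of its underside
- cup: loose cracked celadon cup, 72 mm across the rim, 58 mm high, on the bench at the tray's +y side; origin at the centre of its underside

How it is judged (in metres and radians):
On the way, in this order (a step that is already met when the one before it is completed fails the run):
1. the dial clicks home at the sixth dot (value of joint dial_knob between 2.99 and 3.29 rad), for 0.3 s.
2. the start button is pressed fully in (value of joint start above 0.0045 m), for 0.05 s.
At the end, for the whole second after the job is handed in: the dial rests in the detent of the sixth dot (within 0.15 rad), the start button has been pressed after that and is out again (within 1.5 mm), and rat, sanding block, pebble and cup are within 15 mm of where they stood (all of step 1 and value of joint start below 0.0015 m and distance of each of rat, sanding_block, pebble, cup from where it was at the start of the episode below 0.015 m); the robot touches nothing.
It fails at once if the start button is pressed while the dial is not at the sixth dot (value of joint start above 0.003 m and (value of joint dial_knob below 2.99 rad or value of joint dial_knob above 3.29 rad)).
It fails at once if the dial is pinched or forced (more than 30 N on it) (contact force between the fingers and dial_knob above 30 N).
It fails at once if a bystander is lifted, carried or knocked away (distance of any of rat, sanding_block, pebble, cup from where it was at the start of the episode above 0.02 m).
It also fails if it takes over 64 s, if anything falls off the work surface, if the arm or the gripper's body presses on something with over 40 N, if the wrist force passes 120 N, or if a joint passes its speed limit or range.

## Working session

There is one attempt and no reset: what is moved stays moved. The work goes in short steps, each a Python script; the robot and the scene stay as the last script left them, time stands still between calls to the robot, and variables do not carry over. Pictures are saved under pics/ and viewed, and the job is handed in when it is done.

```bash
ls; mkdir -p pics; cat > h.py <<'E'
import numpy as np, cv2
from cell import robot, grip, kin, viewer
def save(im,n): cv2.imwrite('pics/'+n,im[:,:,::-1])
def world(cam,p,info=None):
    i=info or viewer.camera_info(cam); return np.array(i['R']).T@(np.array(p)-np.array(i['t']))
def proj(i,X):
    c=np.array(i['R'])@np.array(X)+np.array(i['t']); s=c[:2]/c[2]; s=s*(1+i['k1']*(s@s)); K=np.array(i['camera_matrix']); return K[:2,:2]@s+K[:2,2]
def ray(i,px,z):
    K=np.array(i['camera_matrix']);d=np.linalg.solve(K[:2,:2],np.array(px,float)-K[:2,2]);s=d.copy()
    for _ in range(30): s=d/(1+i['k1']*(s@s))
    R=np.array(i['R']);o=-R.T@np.array(i['t']);v=R.T@np.array([s[0],s[1],1]);return o+v*(z-o[2])/v[2]
E
python3 - <<'E'
from h import *
np.set_printoptions(precision=1,suppress=True)
o=robot.observe();print(o['t'],o['tcp_pos'],o['tcp_rot'])
for c in('top','scene'):
    save(viewer.read_camera(c),c+'1.png')
    for n in('tray','dial_axis','dial_nose','start_top','rat','sanding_block','pebble','cup'):
        for d in viewer.pinpoint(n,c)[:1]: print(c,n,d['confidence'],world(c,d['at']))
E
```

```text
pics
0.0 [ 241.9 -602.7  213.7] [ 2.   0.4 -2. ]
top tray 0.67 [634.7 101.1   0.1]
top dial_axis 0.72 [531.3 177.9  81.6]
top dial_nose 0.7 [535.3 212.   95.3]
top start_top 0.67 [545.2   9.4 101.9]
top rat 0.8 [653.9 151.6  80.4]
top sanding_block 0.91 [697.  23.  83.]
top cup 0.57 [530.8 358.2  -1.3]
scene tray 0.92 [629.6 100.7  -2.5]
scene dial_axis 0.69 [527.8 176.6  75.2]
scene dial_nose 0.66 [536.5 206.2  93. ]
scene start_top 0.62 [547.6  12.6  99.8]
scene rat 0.53 [653.  149.7  78.4]
scene sanding_block 0.79 [703.7  24.8  81.7]
scene pebble 0.49 [ 561.1 -141.9   -0.7]
scene cup 0.72 [526.5 351.1  -3.3]
```

View pics/top1.png

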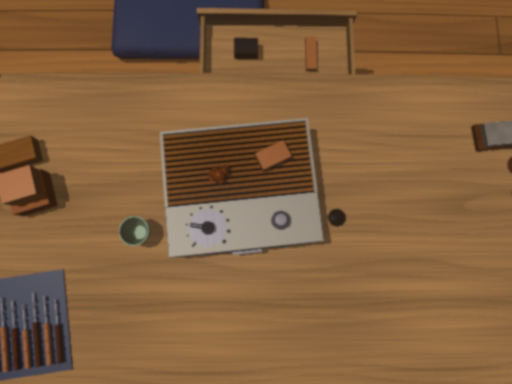

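View pics/scene1.png

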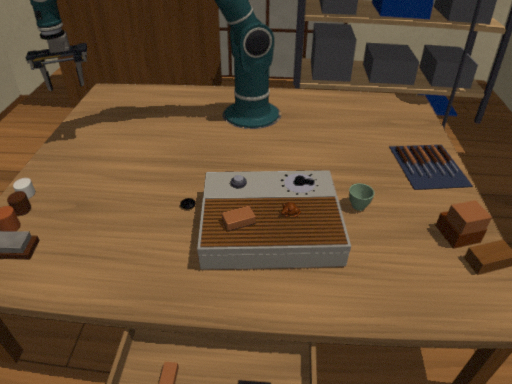

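```bash
cat >> h.py <<'E'
from scipy.spatial.transform import Rotation as Ro
def rot(a):
    a=np.radians(a);c,s=np.cos(a),np.sin(a)
    return Ro.from_matrix(np.array([[0,0,-1],[c,s,0],[s,-c,0]]).T).as_rotvec()
E
python3 - <<'E'
from h import *
np.set_printoptions(precision=2,suppress=True)
print(Ro.from_rotvec(robot.observe()['tcp_rot']).as_matrix())
for a in range(-180,180,30):
    q=kin.ik([531,178,87],rot(a)); print(a,q if q is None else np.array(q))
i=viewer.camera_info('wrist');o=robot.observe()
T=Ro.from_rotvec(o['tcp_rot']).as_matrix()
print('cam in tool',T.T@(-np.array(i['R']).T@i['t']-o['tcp_pos']), np.array(i['R'])@T, i['camera_matrix'])
E
```

```text
[[-0.    0.37 -0.93]
 [-0.   -0.93 -0.37]
 [-1.    0.    0.  ]]
-180 [ 0.5   1.01 -1.33  1.87  1.07  1.22  1.93]
-150 [-1.17  0.77  1.11  1.97 -0.86  0.97 -2.25]
-120 [-0.05  0.53 -0.42  1.9   0.3   0.77 -2.73]
-90 [ 0.03  0.55 -0.53  1.89  0.38  0.79 -2.28]
-60 [ 0.14  0.6  -0.68  1.89  0.5   0.83 -1.85]
-30 [ 0.27  0.67 -0.87  1.88  0.65  0.9  -1.45]
0 [ 0.25  0.66 -0.84  1.88  0.63  0.89 -0.91]
30 [ 0.22  0.64 -0.8   1.88  0.59  0.87 -0.35]
60 [ 0.24  0.65 -0.82  1.88  0.62  0.88  0.15]
90 [ 0.25  0.66 -0.84  1.88  0.63  0.89  0.66]
120 [ 0.41  0.82 -1.11  1.87  0.87  1.03  1.01]
150 [ 0.5   1.01 -1.33  1.87  1.07  1.22  1.41]
cam in tool [-170.3    -0.56  -65.88] [[-0.    1.    0.  ]
 [-0.24 -0.    0.97]
 [ 0.97  0.    0.24]] [[312.58   0.   254.75]
 [  0.   312.58 191.38]
 [  0.     0.     1.  ]]
```

```bash
python3 - <<'E'
from h import *
np.set_printoptions(precision=1,suppress=True)
robot.movep([242,-600,320],robot.observe()['tcp_rot']) if 0 else None
robot.movep([510,110,230],rot(90)); grip(0.0,10)
robot.hold(0.3)
i=viewer.camera_info('wrist'); save(viewer.read_camera('wrist'),'w1.png')
import json;json.dump({k:np.array(v).tolist() for k,v in i.items()},open('w1.json','w'))
for n in('tray','dial_axis','dial_nose','start_top','rat','sanding_block','pebble','cup'):
    for d in viewer.pinpoint(n,'wrist')[:1]: print(n,d['confidence'],world('',d['at'],i))
o=robot.observe();print(o['t'],o['tcp_pos'],o['grip_width'])
E
```

```text
tray 0.35 [523.8 352.7  -1.8]
dial_axis 0.73 [525.8 176.2  85. ]
dial_nose 0.82 [535.6 207.8  90.8]
start_top 0.79 [548.7   7.7 102.4]
rat 0.29 [527.8 170.7  84.3]
pebble 0.81 [ 560.2 -140.1    1.4]
cup 0.83 [525.3 353.6  -4.5]
5.6833 [510. 110. 230.] 0.004187810120023056
```

```bash
python3 -c "
import cv2;i=cv2.imread('pics/w1.png');cv2.imwrite('pics/w1z.png',cv2.resize(i,(800,600),interpolation=3))"
```

```text
(no output)
```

View pics/w1z.png

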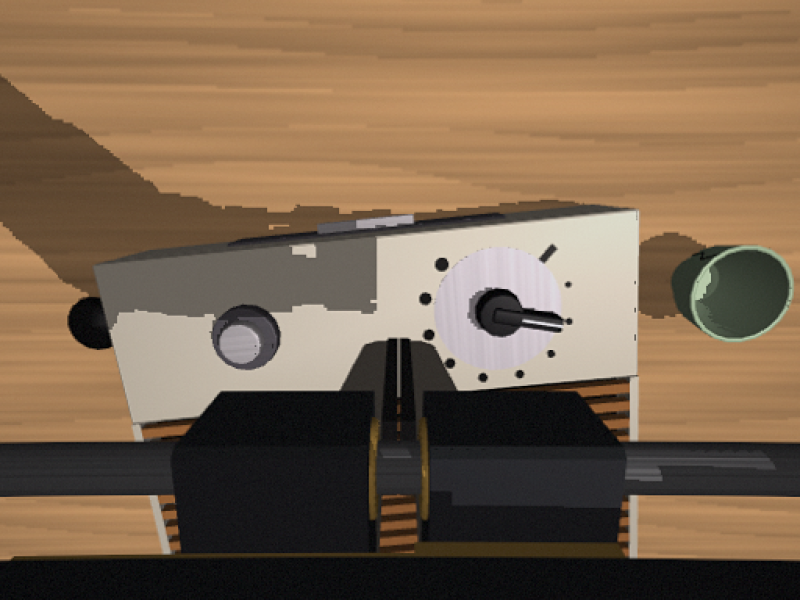

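```bash
python3 - <<'E'
from h import *
import json
from scipy.optimize import least_squares
np.set_printoptions(precision=2,suppress=True)
i=json.load(open('w1.json'))
P=np.array([(568,284),(569,321),(551,353),(519,374),(483,377),(450,363),(429,335),(425,299),(442,264)])/1.5625
W=np.array([ray(i,p,80)[:2] for p in P])
def m(v):
    a=np.radians(135-30*np.arange(1,10))+v[2]
    return v[:2]+50*np.c_[np.cos(a),np.sin(a)]
r=least_squares(lambda v:(m(v)-W).ravel(),[528,177,.08])
print(r.x[:2],np.degrees(r.x[2]),np.abs(r.fun).max())
R=Ro.from_euler('z',r.x[2]).as_matrix()[:2,:2]
A=r.x[:2]
print('start pred',A+R@[0,-170])
# button pixel top
print('btn',ray(i,np.array([240,344])/1.5625,101)[:2])
# nose tip
print('nosetip',ray(i,np.array([563,325])/1.5625,98)[:2]-A)
j=viewer.camera_info('top')
print('top proj axis',proj(j,[*A,80]),'start',proj(j,[*(A+R@[0,-170]),100]))
im=cv2.imread('pics/top1.png')[180:270,140:350];cv2.imwrite('pics/topz.png',cv2.resize(im,(798,342),interpolation=2))
E
```

```text
[528.89 177.24] 5.974279604172965 0.6560748683605766
start pred [546.59   8.16]
btn [546.27   8.15]
nosetip [ 5.44 38.83]
top proj axis [207.4  227.63] start [280.56 219.09]
```

View pics/topz.png

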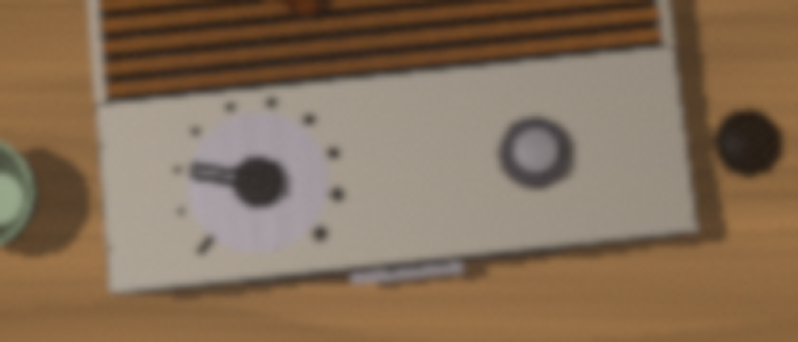

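```bash
cat >> h.py <<'E'
A=np.array([528.89,177.24]);YAW=5.97
def pos(phi,off=15,r=36,z=87):
    f=np.radians(phi);u=np.array([np.cos(f),np.sin(f)]);t=np.array([-u[1],u[0]])
    return [*(A+r*u+off*t),z]
E
python3 - <<'E'
from h import *
np.set_printoptions(precision=1,suppress=True)
ph=75+YAW
robot.movep(pos(ph,36,z=140),rot(ph))
robot.servo_line(pos(ph,36,z=87),feed=80)
print(robot.observe()['contact_force'])
for off in (28,24,21,18,16,15): 
    robot.servo_line(pos(ph,off),feed=30); o=robot.observe();print(off,o['contact_force'],np.linalg.norm(o['contact_force']))
for k in range(1,6):
    robot.servo_line(pos(ph-k*4),feed=30,rotation=rot(ph-k*4)); o=robot.observe();print(k*4,o['contact_force'],o['tcp_pos']-pos(ph-k*4))
print(o['t'])
save(viewer.read_camera('wrist'),'w2.png')
save(viewer.read_camera('top'),'top2.png')
im=cv2.imread('pics/top2.png')[180:270,140:350];cv2.imwrite('pics/topz2.png',cv2.resize(im,(798,342),interpolation=2))
E
```

```text
[ 0.  -0.6  0.7]
28 [-0.5  0.7 -0.4] 0.9769870993249589
24 [ 0.2 -0.  -0.1] 0.2209520164055837
21 [ 0.4 -0.3 -0.2] 0.5730871892414037
18 [-0.2  0.7 -0.6] 0.9167861936032775
16 [-0.2  0.7  0.1] 0.7078637850888913
15 [-0.7 -0.5  0.2] 0.9159618598308397
4 [-4.   0.2  1.2] [-1.3 -0.  -0.2]
8 [-1.9  0.9  0.5] [ 0.2  0.1 -0. ]
12 [-0.2  0.6 -0.2] [ 0.8 -0.1  0.2]
16 [-0.  -0.5 -0.1] [ 0.5 -0.2  0.1]
20 [-0.2 -0.6  0.5] [ 0.2 -0.1  0.1]
10.0667
```

View pics/w2.png

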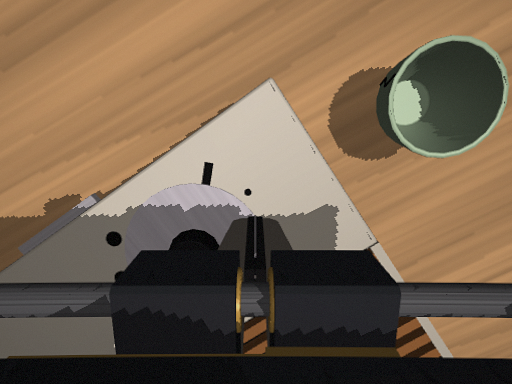

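View pics/topz2.png

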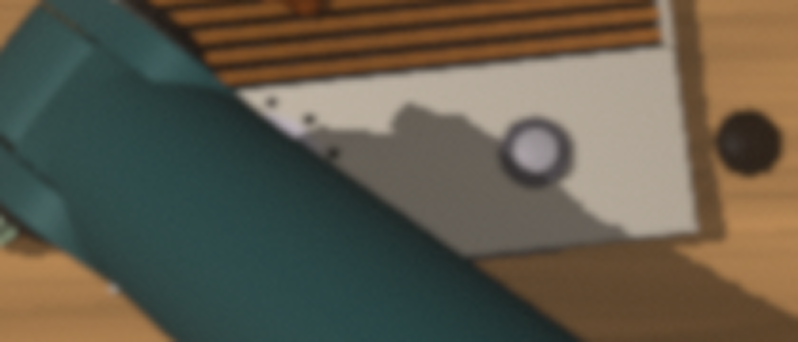

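```bash
python3 - <<'E'
from h import *
np.set_printoptions(precision=1,suppress=True)
ph=75+YAW
for d in list(range(23,104,3))+[105]:
    robot.servo_line(pos(ph-d),feed=20,rotation=rot(ph-d)); o=robot.observe();f=np.radians(ph-d)
    print(d,(d%30),'tang %.1f |F| %.1f'%(o['contact_force']@[-np.sin(f),np.cos(f),0],np.linalg.norm(o['contact_force'])))
    if np.linalg.norm(o['contact_force'])>15: break
robot.hold(.3);d=105
robot.servo_line(pos(ph-d,25),feed=60)
robot.servo_line(pos(ph-d,25,z=150),feed=120)
robot.movep([510,110,230],rot(90));robot.hold(.2)
i=viewer.camera_info('wrist');im=viewer.read_camera('wrist');save(cv2.resize(im,(800,600)),'w3.png')
for n in('dial_axis','dial_nose'): print(world('',viewer.pinpoint(n,'wrist')[0]['at'],i)[:2]-A)
f=np.radians(-45+YAW);print('expect',34*np.cos(f),34*np.sin(f),robot.observe()['t'])
E
```

```text
23 23 tang -0.4 |F| 0.6
26 26 tang -0.0 |F| 0.6
29 29 tang -0.0 |F| 0.6
32 2 tang 1.3 |F| 1.6
35 5 tang 4.7 |F| 4.9
38 8 tang 0.8 |F| 1.3
41 11 tang -0.7 |F| 1.5
44 14 tang 0.8 |F| 1.1
47 17 tang 0.3 |F| 0.3
50 20 tang 1.0 |F| 1.2
53 23 tang 0.1 |F| 1.1
56 26 tang -0.7 |F| 1.4
59 29 tang 0.5 |F| 2.0
62 2 tang 1.1 |F| 1.5
65 5 tang 4.2 |F| 4.8
68 8 tang 0.6 |F| 1.2
71 11 tang -0.8 |F| 0.8
74 14 tang -0.5 |F| 1.0
77 17 tang 0.8 |F| 0.8
80 20 tang 0.6 |F| 0.6
83 23 tang -0.2 |F| 0.7
86 26 tang -0.2 |F| 0.6
89 29 tang -0.7 |F| 0.9
92 2 tang 1.8 |F| 2.3
95 5 tang 5.5 |F| 6.6
98 8 tang 0.5 |F| 0.6
101 11 tang 0.1 |F| 1.3
105 15 tang -0.0 |F| 0.4
[-2.6 -2.2]
[ 25.4 -26. ]
expect 26.41175568091515 -21.410725392934413 20.5583
```

View pics/w3.png

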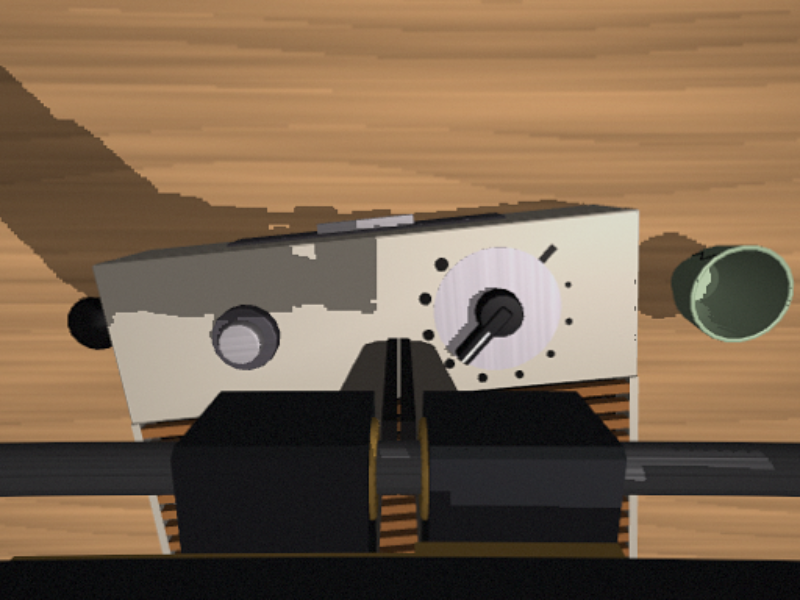

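```bash
python3 - <<'E'
from h import *
import json
np.set_printoptions(precision=1,suppress=True)
i=json.load(open('w1.json'))
v=ray(i,np.array([465,358])/1.5625,98)[:2]-ray(i,np.array([498,311])/1.5625,96)[:2];print('pointer tray angle',np.degrees(np.arctan2(v[1],v[0]))-YAW)
B=[546.4,8.15]
robot.movep([*B,150],rot(90));robot.servo_line([*B,110],feed=80)
robot.hold(.2);f0=robot.observe()['contact_force'][2];zc=None
for z in np.arange(109,85,-1.):
    robot.servo_line([*B,z],feed=15);o=robot.observe();F=o['contact_force'][2]-f0;print(z,'%.1f %.1f'%(o['tcp_pos'][2],F))
    if F>9: break
robot.hold(.3);o=robot.observe();print(o['tcp_pos'],o['contact_force'])
robot.servo_line([*B,130],feed=60);robot.hold(.2)
print(robot.observe()['t'],robot.observe()['contact_force'])
E
```

```text
pointer tray angle -39.11778602670938
109.0 109.1 -0.7
108.0 107.9 0.1
107.0 106.9 0.8
106.0 105.9 -0.7
105.0 104.9 0.7
104.0 103.9 0.4
103.0 102.9 -0.9
102.0 102.1 1.2
101.0 101.1 1.7
100.0 100.1 0.9
99.0 99.1 2.0
98.0 98.1 2.8
97.0 97.1 3.9
96.0 96.4 6.8
95.0 96.3 14.2
[546.6   8.2  96.3] [-3.  -0.6 14.1]
26.9917 [-0.3  0.2 -0.1]
```

```bash
python3 - <<'E'
from h import *
np.set_printoptions(precision=1,suppress=True)
robot.movep([470,0,260],rot(90));robot.hold(.3)
i=viewer.camera_info('wrist');im=viewer.read_camera('wrist');save(im,'w4.png')
p=proj(i,[*A,80]).astype(int);print('axis px',p,[proj(i,[*(A+50*np.array([np.cos(f),np.sin(f)])),80]) for f in np.radians([-45+YAW])])
f=np.radians(-45+YAW);u=np.array([np.cos(f),np.sin(f)])
print('exp hub top',proj(i,[*A,96]),'exp tip top',proj(i,[*(A+40*u),98]))
c=im[max(0,p[1]-50):p[1]+50,max(0,p[0]-65):p[0]+65];save(cv2.resize(c,None,fx=6,fy=6,interpolation=2),'w4z.png');print('crop origin',p-[65,50])
save(viewer.read_camera('scene'),'scene4.png')
for n in('rat','sanding_block','pebble','cup','start_top'):
    for d in viewer.pinpoint(n,'scene')[:1]: print(n,d['confidence'],world('scene',d['at']))
print(robot.observe()['t'])
E
```

```text
axis px [405 225] [array([375.3, 255.5])]
exp hub top [412.  229.9] exp tip top [387.4 256.1]
crop origin [340 175]
rat 0.8 [654.6 151.9  76.8]
sanding_block 0.78 [701.5  24.8  81.7]
cup 0.71 [525.9 352.4  -2. ]
start_top 0.62 [549.2  13.5  97.9]
28.2917
```

View pics/w4z.png

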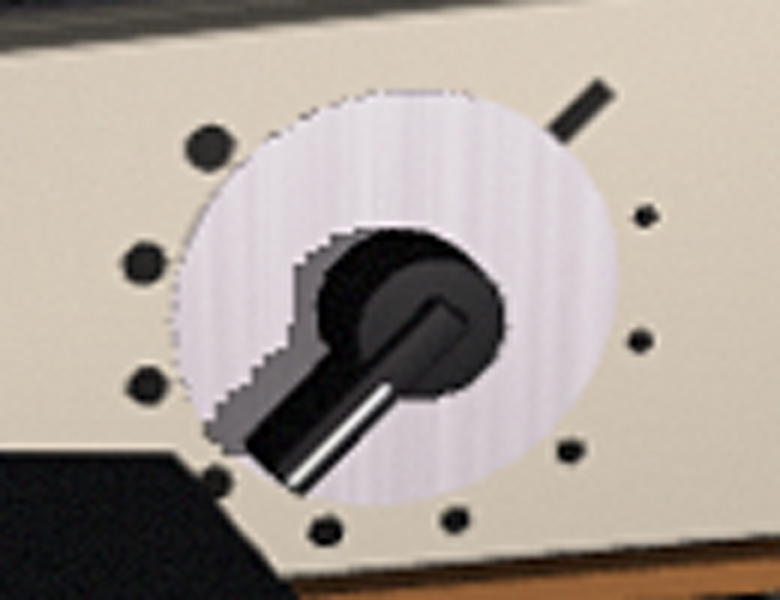

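View pics/scene4.png

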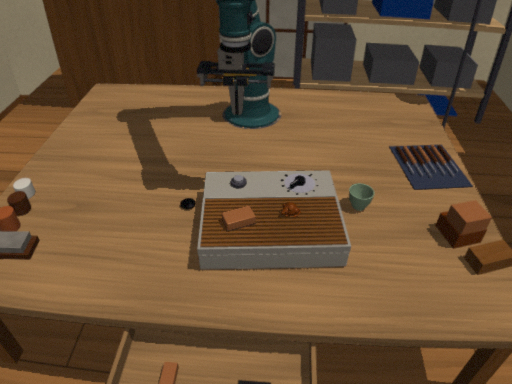

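The wrist picture shows the white line's tip at about pixel (389.5, 256). The calibration predicts (387.4, 256.1) for the sixth dot, so they match. The scene view shows the pebble, cup, rat and block unmoved.

```bash
python3 - <<'E'
from h import *
robot.job_done();print(robot.observe()['t'])
E
```

```text
the job is handed in; nothing more can be done
the job is handed in; nothing more can be done
```

The dial is at the sixth dot and the start button was pressed afterwards. I handed the job in after about 28 s of the 64 s allowed.

- **Dial:** It started at dot 2. With the shut fingers I pushed the nose through four clicks, with a peak force reading of about 6.6 N. In the last close-up, the white line's tip was within about 2 px of where the sixth dot should put it. A rougher reading from an earlier picture gave −39° against the expected −45°; that was hand-picked pixels.
- **Start button:** I pressed it from first contact at z ≈ 102 mm down to a firm stop at 96.3 mm, which is the full 6 mm of travel. The force there was 14 N. I then backed off and the force returned to zero. A network estimate after the press put the button top at about 98 mm, against about 100 mm before; that is within its 4 mm error, so it doesn't clearly confirm the button sprang back. I did not check that from a close picture.
- **Bystanders:** The rat, sanding block and cup were found within about 3 mm of their first positions. The network missed the pebble in the final scene picture, but by eye it is at the same pixel as at the start. The arm was clear of everything at hand-in.

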